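# Pack out the loose printing block and hold it against its rail

### The arm

A 7-joint arm with a two-finger parallel gripper is mounted at the origin on the work surface. World frame = base frame: x ahead of the robot, y to its left, z up, the work surface at z = 0. Lengths are in m, angles in rad, forces in N, time in s.
With the tool pointing down it reaches from about 0.4 to 0.85 m from the base axis. Payload 4.5 kg.
Tool frame: the origin (TCP) lies on the centre line of the jaws, within the pads' length; the fingertips stand 11 mm ahead of it and the grasp point (between the pads) lies 8 mm behind it; z points along the fingers, x is the direction in which the jaws open and shut, and the axes are right-handed (so a half turn about z gives the same grasp; the last joint's range is limited). The gripper opens to 88 mm and grips with 3 to 60 N. Pads are 18 mm wide; open, the fingers measure 123 mm over their backs; the gripper's body (75 mm by 187 mm) begins 45 mm behind the grasp point.
Start: joints at [-1.137, 0.689, -0.195, 1.565, 0.157, 0.902, -0.215], TCP at [0.243, 0.576, 0.25] pointing down, gripper open.
Joint ranges: [-3.01, 3.01], [-0.46, 2.08], [-1.47, 1.51], [0.13, 2.56], [-1, 4.14], [0.04, 2.09], [-2.66, 2.66]. Speed limits (rad/s): [2.57, 2.57, 3.14, 3.14, 3.14, 3.14, 3.14].

### API

Orientations are given as a unit quaternion [x, y, z, w].
In Python, from plant import r, vision, order, nets gives the robot as it stands.
- The arm moves only by the tool send_rows, never from a script. Its argument "series" is a list of rows, each an object with "delta_pos": the shift along the tool's x, y, z in cm, a list of three; "turn": the turn about the tool's z in degrees; "jaw": the closure, from 0 (fully open) to 1 (shut). In form: [{"delta_pos": [x, y, z], "turn": turn, "jaw": jaw}, ...]. A call has 1 to 8 rows; each row is the pose to reach, as a shift and turn from the pose commanded when the call began, along the tool's axes at that moment; what a row does not reach only later rows make up. A row lasts 1/12 s, in which the tool goes at most 41.7 mm and 7.16 degrees, less where a joint would pass 70% of its speed; a pose out of reach is approached as far as the arm can. A call with a gripper value outside its range is refused whole. The fingers move at their own pace and stop on an object; "force" is the grip in N (left out, the last holds). Time passes only in rows, so rows that repeat a pose let the fingers close. It gives the time, the measured TCP pose, the force and the opening at its end, in the units of the state.
- r.get_state(): the state, without advancing time (a new reading comes with each control period).
- vision.snapshot(name): name is "scene" or "top" or "wrist"; returns the picture (400x640x3 uint8, blue, green, red); there is no depth.
- vision.camera_params(name): a dict with "intrinsics" (3x3 intrinsics, pixels), "extrinsics" (4x4, takes a point from world to camera coordinates). Camera axes: x right, y down, z forward; pixel columns grow to the right and rows downward; lengths in m; the calibration is good to about 2 mm. A picture is of the moment at which its call begins: read the wrist's pose just before it. camera_params takes no time and is no camera call; for the wrist camera it gives the pose at the moment of the call.
- order.finish_job(): hands the job in, once; it reports no verdict.
Trained networks look in the newest picture that a camera, given by its name, has taken for a name from the list of things; names that differ only in an ending like _2 or _b are one class to them, and where a whole thing is asked for, a point or a joint stands for the part that bears it (a point fixed in the world has none). Each returns a list of dicts, best first, with "score" (0 to 1); they miss things now and then, are a little off and sometimes report something else, mostly with a low value. They report only what shows in the picture. A call takes as long as a camera call.
- nets.boxes_of(camera, label): "location" ([row, column] as shares, 0 to 1, of the picture: columns of its width, rows of its height, amid what is visible of it).
- nets.trace(camera, label): "region" (400x640 bool, what is visible of it) and "location" ([row, column] as shares, 0 to 1, of the picture: columns of its width, rows of its height, amid what is visible of it).
The state is a dict: "clock": time; "q": joint angles; "qd": joint speeds; "joint_torque": joint torques, N m; "tool_pos": TCP position; "eef_rot": TCP orientation; "contact_force": force on the tool from outside, world axes, zero at the start; "moment": the same for the moment, N m; "opening": opening from 0.0 (shut) to 1.0 (fully open).
Only numpy, scipy, OpenCV 4.12 (cv2) and the standard library are available. Lean on these libraries where they do the work, as an engineer would, in place of code of your own. Each camera call takes 0.05 s, during which the arm holds its last target.

### The job

In the lock-up tray one of the three printing blocks leaves a gap wide enough for the red spacer, on the side away from its brass rail. Pick the spacer up by its wooden grip, lower it upright into that gap down to the tray floor, long side along the block, and push it sideways so that the block is pressed flush along its brass rail. Finish while still gripping the spacer and holding it firmly pushed against the block, and leave the other two blocks and everything else on the bench where they are.

Things in the scene. Friction and masses are not known exactly. Their poses are not given: they have to be found in the camera images.
- tray: Lock-up tray, fixed to the bench: 128 x 268 x 26 mm (x, y, z), steel floor 8 mm thick with wooden walls up to 26 mm above the bench. Origin: centre of its underside, on the bench. Three equal bays in a row along its y, each open above, 104 mm (x) by 76 mm (y), with 10 mm walls between. The wall on the +y side of each bay carries a bright brass strip, the brass rail.
- rail0 (a point): Middle of the brass rail's face in bay 0 (-y end of the tray), at the height of the tray floor, 8 mm above the bench; axes as the tray's. The bay reaches from here 76 mm towards tray -y and 52 mm either way along tray x.
- rail1 (a point): Middle of the brass rail's face in bay 1 (middle of the tray), at the height of the tray floor, 8 mm above the bench; axes as the tray's. The bay reaches from here 76 mm towards tray -y and 52 mm either way along tray x.
- rail2 (a point): Middle of the brass rail's face in bay 2 (+y end of the tray), at the height of the tray floor, 8 mm above the bench; axes as the tray's. The bay reaches from here 76 mm towards tray -y and 52 mm either way along tray x.
- block_a: Loose printing block, pale wood with a grey metal face, 80 mm (x) by 40 mm (y) by 23 mm high, about 0.2 kg, lying in one of the bays (any of the three) on the tray floor, nearly parallel to the tray, 3 to 7 mm clear of its brass rail. Origin: under the middle of its long side that faces the brass rail; the block reaches from there 40 mm towards its -y and 40 mm either way along x. The narrow one: it slides freely across the tray floor.
- block_b: Loose printing block, pale wood with a grey metal face, 80 mm (x) by 56 mm (y) by 23 mm high, about 0.2 kg, lying in one of the bays (any of the three) on the tray floor, nearly parallel to the tray, 3 to 7 mm clear of its brass rail. Origin: under the middle of its long side that faces the brass rail; the block reaches from there 56 mm towards its -y and 40 mm either way along x. Too wide to leave room for the spacer. Leave it alone.
- block_c: Loose printing block, pale wood with a grey metal face, 80 mm (x) by 58 mm (y) by 23 mm high, about 0.2 kg, lying in one of the bays (any of the three) on the tray floor, nearly parallel to the tray, 3 to 7 mm clear of its brass rail. Origin: under the middle of its long side that faces the brass rail; the block reaches from there 58 mm towards its -y and 40 mm either way along x. Too wide to leave room for the spacer. Leave it alone.
- spacer: The spacer, about 80 g, standing loose on the bench. Foot: red block 70 mm (x) by 24 mm (y) by 28 mm high; on it an upright pale wooden grip 46 mm (x) by 16 mm (y), from 28 to 66 mm above the underside. Origin: centre of the underside. Same either way round (half turn).
- ink_tin: Steel ink tin, open, 72 mm across, 70 mm high. Bystander.
- brayer: Ink roller with black rubber roll and wooden handle, about 130 x 170 mm. Bystander.
- stamp: Upright wooden hand stamp, 32 mm across, 78 mm high. Bystander.
- wrench: Steel wrench lying flat. Bystander.
- mug: Blue mug, 80 mm across, 90 mm high. Bystander.

How it is judged:
On the way:
1. the spacer stands upright on the tray floor in the gap beside the narrow block, away from the brass rail (height (world z) of spacer below 0.013 m and angle between spacer's own z axis and vertical below 0.1 rad and x of spacer in the frame of block_a between -0.025 and 0.025 m and y of spacer in the frame of block_a between -0.068 and -0.048 m and angle between the x axis of spacer and the x axis of tray, either way round below 0.15 rad), for 0.2 s.
At the end, for the whole second after the job is handed in: Spacer upright (0.1 rad), within 5 mm of the tray floor and 25 mm of the narrow block's middle, touching its side away from the rail; block on the floor, within 2 mm and 0.035 rad of flush with its brass rail; fingers hold the spacer, which pushes the block with over 3 N; all still (height (world z) of spacer below 0.013 m and angle between spacer's own z axis and vertical below 0.1 rad and x of spacer in the frame of block_a between -0.025 and 0.025 m and y of spacer in the frame of block_a between -0.056 and -0.048 m and ((y of block_a in the frame of rail0 between -0.002 and 0.003 m and x of block_a in the frame of rail0 between -0.02 and 0.02 m) or (y of block_a in the frame of rail1 between -0.002 and 0.003 m and x of block_a in the frame of rail1 between -0.02 and 0.02 m) or (y of block_a in the frame of rail2 between -0.002 and 0.003 m and x of block_a in the frame of rail2 between -0.02 and 0.02 m)) and angle between the x axis of block_a and the x axis of tray, either way round below 0.035 rad and height (world z) of block_a below 0.0115 m and contact force between the fingers and spacer above 2 N and contact force between spacer and block_a above 3 N and linear speed of each of spacer, block_a below 0.02 m/s); the arm keeps its last pose, push and grip.
It fails at once if one of the other two printing blocks is shifted more than 10 mm (distance of any of block_b, block_c from where it was at the start of the episode above 0.01 m).
It fails at once if a bystander is shifted more than 30 mm (distance of any of ink_tin, brayer, stamp, wrench, mug from where it was at the start of the episode above 0.03 m).
It also fails if it takes over 42 s, if anything falls off the work surface, if the arm or the gripper's body presses on something with over 40 N, if the wrist force passes 120 N, or if a joint passes its speed limit or range.

## Working session

There is one attempt and no reset: what is moved stays moved. The work goes in short steps, Python scripts to look and compute and a tool call to move; the robot and the scene stay as the last step left them, time stands still between calls to the robot, and variables do not carry over. Pictures are saved under pics/ and viewed, and the job is handed in when it is done.

Besides the shell and the picture viewer there is one more tool, called after "Request:" by a JSON object that holds its "op" and its "data". send_rows: Moves the arm, as the interface text tells. Its arguments: {"type":"object","properties":{"series":{"type":"array"},"force":{"type":"number"}},"required":["series"]}

```bash
mkdir -p pics
python3 - <<'E'
from plant import r,vision
import cv2
s=r.get_state(); print(s)
for n in ("scene","top"):
    cv2.imwrite(f"pics/{n}0.png",vision.snapshot(n)); p=vision.camera_params(n); print(n,p)
E
```

```text
{'clock': 0.0, 'q': array([-1.13719936,  0.68999112, -0.19452143,  1.56634881,  0.15729588,
        0.90248909, -0.21507464]), 'qd': array([-4.72618194e-06, -1.47902267e-03, -7.98434219e-05, -9.52495222e-04,
        7.64089907e-05,  1.93304420e-03,  1.12163232e-03]), 'joint_torque': array([ 7.20113912e-04, -5.27564800e+01, -1.26696814e+00, -1.53435785e+01,
       -5.27037133e-02,  6.48902016e-03,  1.68454603e-04]), 'tool_pos': array([0.24306976, 0.57512928, 0.24890447]), 'eef_rot': array([ 8.33404331e-01,  5.52662981e-01, -7.32592875e-04,  5.60317494e-04]), 'contact_force': array([0.40933432, 0.28985348, 0.63824088]), 'moment': array([ 0.04219762,  0.01104449, -0.02754939]), 'opening': 0.9996816602778046}
scene {'intrinsics': array([[369.74816404,   0.        , 319.83919712],
       [  0.        , 369.74816404, 202.39686776],
       [  0.        ,   0.        ,   1.        ]]), 'extrinsics': array([[-0.79135927,  0.61128948, -0.00869959,  0.4674068 ],
       [ 0.48031339,  0.61287157, -0.6274452 , -0.25139907],
       [-0.37821892, -0.50071311, -0.77861212,  1.27930461],
       [ 0.        ,  0.        ,  0.        ,  1.        ]])}
top {'intrinsics': array([[442.12793157,   0.        , 320.30380917],
       [  0.        , 442.12793157, 202.05728843],
       [  0.        ,   0.        ,   1.        ]]), 'extrinsics': array([[ 0.02786779, -0.99957038, -0.00908027, -0.0194695 ],
       [-0.9958904 , -0.02697983, -0.08645466,  0.55898524],
       [ 0.08617254,  0.01145225, -0.9962144 ,  1.3719214 ],
       [ 0.        ,  0.        ,  0.        ,  1.        ]])}
```

View pics/scene0.png

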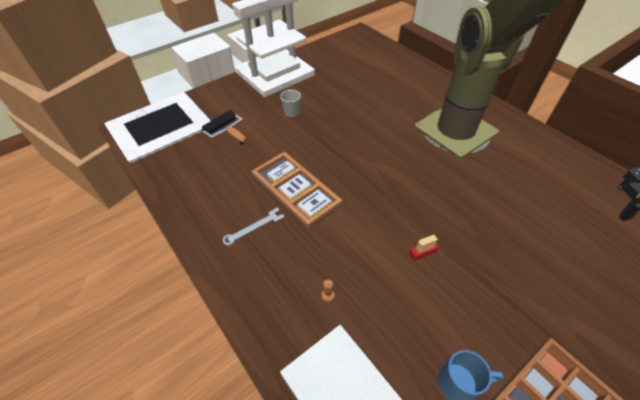

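View pics/top0.png

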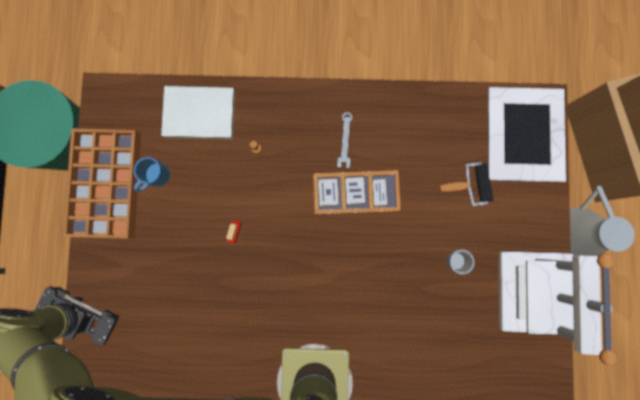

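Top view: the red spacer is near (233,232) and the tray near (356,192). The narrow block is the rightmost one (380,191), with its gap on its right. I'll measure coarsely now and refine later with the wrist camera.

```bash
cat > h.py <<'E'
from plant import r,vision,order,nets
import numpy as np,cv2
from scipy.spatial.transform import Rotation as R
def ray(P,px,z):
    """pixel(s) (u,v) -> world on plane z"""
    K,E=P["intrinsics"],P["extrinsics"]
    px=np.atleast_2d(np.asarray(px,float))
    d=(np.linalg.inv(K)@np.c_[px,np.ones(len(px))].T)
    Rm,t=E[:3,:3],E[:3,3]
    d=(Rm.T@d).T; c=-Rm.T@t
    return c+d*((z-c[2])/d[:,2])[:,None]
def proj(P,X):
    X=np.atleast_2d(X); c=(P["extrinsics"][:3,:3]@X.T).T+P["extrinsics"][:3,3]
    u=(P["intrinsics"]@c.T).T; return u[:,:2]/u[:,2:]
def tool(xyz,yaw_deg_x=None):
    """shift in cm in tool axes from current measured pose to world xyz"""
    s=r.get_state(); T=R.from_quat(s["eef_rot"])
    print("pos",s["tool_pos"].round(4),"tool x",T.as_matrix()[:,0].round(3),"z",T.as_matrix()[:,2].round(3),"t",s["clock"])
    return T.inv().apply(np.array(xyz)-s["tool_pos"])*100
E
python3 - <<'E'
from h import *
vision.snapshot("top"); P=vision.camera_params("top")
for l,z in (("spacer",.03),("tray",.02),("block_a",.03),("stamp",.04),("mug",.05)):
    for d in nets.trace("top",l)[:3]:
        m=d["region"].astype(np.uint8); rc=cv2.minAreaRect(cv2.findNonZero(m))
        print(l,round(d["score"],2),m.sum(),rc,ray(P,rc[0],z).round(3)[0], "\n",ray(P,cv2.boxPoints(rc),z).round(3).tolist() if l in("spacer","tray","block_a") else "")
E
```

```text
spacer 0.81 223 ((233.3018798828125, 231.94338989257812), (10.439401626586914, 22.527130126953125), 15.945395469665527) [0.458 0.266 0.03 ] 
 [[0.428, 0.29, 0.03], [0.496, 0.273, 0.03], [0.488, 0.241, 0.03], [0.419, 0.258, 0.03]]
spacer 0.18 2185 ((356.497802734375, 192.44239807128906), (40.815975189208984, 84.89877319335938), 87.79740142822266) [ 0.592 -0.117  0.03 ] 
 [[0.648, 0.02, 0.03], [0.666, -0.247, 0.03], [0.537, -0.254, 0.03], [0.519, 0.012, 0.03]]
tray 0.55 2104 ((356.5277099609375, 192.4557342529297), (41.24354934692383, 84.93534851074219), 88.33971405029297) [ 0.593 -0.118  0.02 ] 
 [[0.652, 0.02, 0.02], [0.667, -0.25, 0.02], [0.535, -0.255, 0.02], [0.52, 0.013, 0.02]]
block_a 0.96 432 ((328.0, 192.0), (24.0, 18.0), 90.0) [ 0.591 -0.028  0.03 ] 
 [[0.629, 0.002, 0.03], [0.63, -0.055, 0.03], [0.554, -0.057, 0.03], [0.553, -0.0, 0.03]]
block_a 0.79 464 ((354.9878234863281, 190.3902587890625), (26.61400032043457, 18.442068099975586), 83.6598129272461) [ 0.599 -0.112  0.03 ] 
 [[0.636, -0.078, 0.03], [0.645, -0.136, 0.03], [0.561, -0.147, 0.03], [0.553, -0.089, 0.03]]
block_a 0.62 346 ((379.0, 192.5), (25.0, 14.0), 90.0) [ 0.594 -0.188  0.03 ] 
 [[0.633, -0.165, 0.03], [0.634, -0.209, 0.03], [0.555, -0.211, 0.03], [0.554, -0.167, 0.03]]
stamp 0.57 97 ((255.00001525878906, 147.0), (12.727920532226562, 8.485280990600586), 45.0) [0.727 0.207 0.04 ] 
 
mug 0.55 887 ((151.64785766601562, 173.86575317382812), (32.74860382080078, 35.24372863769531), 86.42366790771484) [0.631 0.525 0.05 ]
```

Run:
```python
from h import *
print(tool([.458,.266,.25]))
P=vision.camera_params("wrist"); s=r.get_state()
E=np.linalg.inv(P["extrinsics"]); print(P["intrinsics"]); T=R.from_quat(s["eef_rot"])
print("cam in tool",T.inv().apply(E[:3,3]-s["tool_pos"]).round(3),(T.inv().as_matrix()@E[:3,:3]).round(2))
```

```text
pos [0.2432 0.5756 0.2496] tool x [ 0.389  0.921 -0.   ] z [-0. -0. -1.] t 0.4
[-20.16380824  31.83625101  -0.03572512]
[[357.05899369   0.         317.40180223]
 [  0.         357.05899369 202.06671896]
 [  0.           0.           1.        ]]
cam in tool [-0.    -0.075 -0.135] [[ 1.    0.    0.  ]
 [-0.    0.96  0.29]
 [ 0.   -0.29  0.96]]
```

Request:
{"op": "send_rows", "data": {"series": [{"delta_pos": [-1,1.5,0],"turn": -1,"jaw": 0},{"delta_pos": [-3,4.5,0],"turn": -2,"jaw": 0},{"delta_pos": [-5,8,0],"turn": -3,"jaw": 0},{"delta_pos": [-7.5,11.5,0],"turn": -4,"jaw": 0},{"delta_pos": [-10,15.5,0],"turn": -5,"jaw": 0},{"delta_pos": [-12.5,19,0],"turn": -6,"jaw": 0},{"delta_pos": [-14.5,22.5,0],"turn": -8,"jaw": 0},{"delta_pos": [-16,25.5,0],"turn": -9,"jaw": 0}]}}

```text
clock: 1.07
tool_pos: [0.4165, 0.3269, 0.2499]
eef_rot: [0.787, 0.617, -0.0, 0.0]
contact_force: [-0.4, 0.8, -0.7]
opening: 1.0
```

Run:
```python
from h import *
print(tool([.458,.266,.23]))
```

```text
pos [0.4165 0.3269 0.2499] tool x [ 0.239  0.971 -0.   ] z [ 0. -0. -1.] t 1.0667
[-4.92084395  5.47978648  1.994522  ]
```

Request:
{"op": "send_rows", "data": {"series": [{"delta_pos": [-2,2.3,1],"turn": 0,"jaw": 0},{"delta_pos": [-4,4.5,2],"turn": 0,"jaw": 0},{"delta_pos": [-4.9,5.5,2],"turn": 0,"jaw": 0},{"delta_pos": [-4.9,5.5,2],"turn": 0,"jaw": 0},{"delta_pos": [-4.9,5.5,2],"turn": 0,"jaw": 0}]}}

```text
clock: 1.48
tool_pos: [0.4577, 0.2684, 0.2298]
eef_rot: [0.788, 0.616, 0.0, -0.0]
contact_force: [-0.4, 0.5, 0.4]
opening: 1.003
```

Run:
```python
from h import *
P=vision.camera_params("wrist"); im=vision.snapshot("wrist"); cv2.imwrite("pics/w1.png",im)
for d in nets.trace("wrist","spacer")[:2]:
    m=d["region"].astype(np.uint8); rc=cv2.minAreaRect(cv2.findNonZero(m)); print(d["score"],m.sum(),rc)
hsv=cv2.cvtColor(im,cv2.COLOR_BGR2HSV)
h,s_,v=cv2.split(hsv)
s=r.get_state();print(s["clock"],s["tool_pos"])
# compare model: project hypothesised spacer later
np.savez("w1.npz",K=P["intrinsics"],E=P["extrinsics"])
```

```text
0.86 1822 ((317.5, 174.5), (73.0, 25.0), 90.0)
1.5833 [0.45665615 0.27037143 0.23013578]
```

View pics/w1.png

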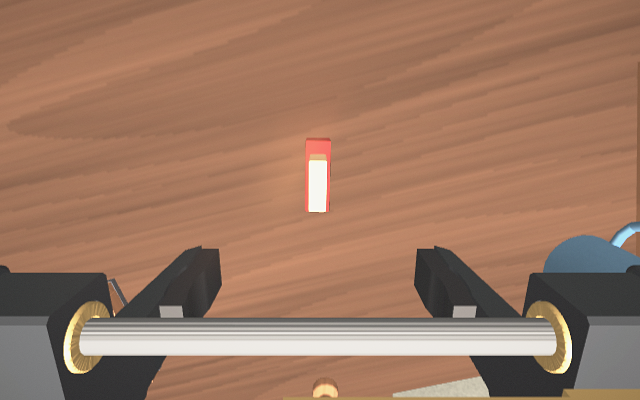

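The wrist view shows the spacer upright at (318,175) and almost aligned with the tool. Its grip top spans about (309–327, 160–212). Next I'll fit the spacer model to the outline.

```bash
cat > fit.py <<'E'
from h import *
from scipy.optimize import minimize
def box(cx,cy,yaw,x,y,z0,z1):
    c,s=np.cos(yaw),np.sin(yaw); pts=[]
    for z in (z0,z1):
        for a,b in ((1,1),(1,-1),(-1,-1),(-1,1)):
            pts.append([cx+c*a*x/2-s*b*y/2,cy+s*a*x/2+c*b*y/2,z])
    return np.array(pts)
def render(P,p,parts,shape,sc=4):
    m=np.zeros((shape[0],shape[1]),np.uint8); m=cv2.resize(m,None,fx=sc,fy=sc)
    for q in parts:
        uv=proj(P,box(*p,*q)); h=cv2.convexHull(((uv+.5)*sc-.5).astype(np.float32)).round().astype(np.int32)
        cv2.fillPoly(m,[h],1)
    return cv2.resize(m.astype(np.float32),(shape[1],shape[0]),interpolation=cv2.INTER_AREA)
def fitmask(P,mask,parts,p0):
    M=mask.astype(np.float32)
    f=lambda q:np.abs(render(P,(p0[0]+q[0]/1000,p0[1]+q[1]/1000,p0[2]+q[2]/50),parts,M.shape)-M).sum()
    best=minimize(f,[0,0,0],method="Nelder-Mead",options=dict(initial_simplex=[[0,0,0],[6,0,0],[0,6,0],[0,0,4]],xatol=.02,fatol=.5))
    q=best.x; return (p0[0]+q[0]/1000,p0[1]+q[1]/1000,p0[2]+q[2]/50),best.fun
SP=[(.07,.024,0,.028),(.046,.016,.028,.066)]
E
python3 - <<'E'
from fit import *
z=np.load("w1.npz"); P=dict(intrinsics=z["K"],extrinsics=z["E"])
im=cv2.imread("pics/w1.png")
m=nets.trace("wrist","spacer")[0]["region"]
p,e=fitmask(P,m,SP,(.458,.266,np.radians(-14)))
print("net",np.round(p[:2],4),np.degrees(p[2]),e,m.sum())
roi=np.zeros(im.shape[:2],bool); roi[120:225,290:345]=1
print(im[150,318],im[190,318],im[130,318],im[190,307],im[190,300])
for w,msk in (("grip",[SP[1]]),):
    g=roi&(im[:,:,0]>170); 
    g=roi&(im[:,:,1]>170); rc=cv2.minAreaRect(cv2.findNonZero(g.astype(np.uint8))); print("griptop",g.sum(),rc, ray(P,rc[0],.066).round(4)); bp=ray(P,cv2.boxPoints(rc),.066).round(4); print(bp)
s=r.get_state();print(s["tool_pos"],R.from_quat(s["eef_rot"]).as_matrix()[:,0])
E
```

```text
net [0.459  0.2679] -14.640548201139433 80.4375 1822
[109 123 247] [241 247 247] [104 136 194] [100 110 247] [101 133 186]
griptop 1031 ((317.0, 183.0), (56.0, 18.0), 90.0) [[0.4558 0.2686 0.066 ]]
[[0.4305 0.2671 0.066 ]
 [0.4341 0.2818 0.066 ]
 [0.4823 0.2702 0.066 ]
 [0.4785 0.2548 0.066 ]]
[0.45651734 0.27052841 0.23014577] [0.23718477 0.97146288 0.00180492]
```

Run:
```python
from h import *
print(tool([.458,.268,.045]))
```

```text
pos [0.4565 0.2705 0.2301] tool x [0.237 0.971 0.002] z [ 0.     0.002 -1.   ] t 1.6333
[-0.24387638  0.2095108  18.51410514]
```

Request:
{"op": "send_rows", "data": {"series": [{"delta_pos": [-0.1,0.1,2],"turn": 0,"jaw": 0},{"delta_pos": [-0.2,0.2,5.5],"turn": 0,"jaw": 0},{"delta_pos": [-0.2,0.2,9],"turn": 0,"jaw": 0.2},{"delta_pos": [-0.2,0.2,12],"turn": 0,"jaw": 0.3},{"delta_pos": [-0.2,0.2,14],"turn": 0,"jaw": 0.4},{"delta_pos": [-0.2,0.2,15],"turn": 0,"jaw": 0.5},{"delta_pos": [-0.2,0.2,15],"turn": 0,"jaw": 0.5},{"delta_pos": [-0.2,0.2,15],"turn": 0,"jaw": 0.5}]}}

```text
clock: 2.3
tool_pos: [0.4587, 0.2671, 0.0801]
eef_rot: [0.787, 0.617, 0.0, -0.0]
contact_force: [0.2, -0.3, 0.7]
opening: 0.569
```

Run:
```python
from h import *
from fit import *
print(tool([.458,.268,.045]))
P=vision.camera_params("wrist"); im=vision.snapshot("wrist"); 
p=(.458,.268,np.radians(-14.5))
for q in SP:
    for u in proj(P,box(*p,*q)): cv2.circle(im,tuple(int(x) for x in u.round()),2,(255,255,0),-1)
cv2.imwrite("pics/w2.png",im)
```

```text
pos [0.4587 0.2671 0.0801] tool x [0.239 0.971 0.001] z [ 0.     0.001 -1.   ] t 2.3
[ 0.06463877 -0.0895732   3.51440288]
```

View pics/w2.png

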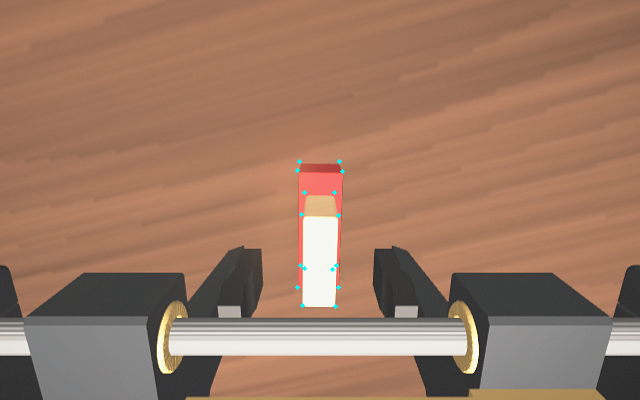

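The projected spacer model (cyan points) matches the picture to about 1 mm, and the grip is centred between the jaws. I'll descend and close.

Request:
{"op": "send_rows", "data": {"series": [{"delta_pos": [0.1,0,1.5],"turn": 0,"jaw": 0.5},{"delta_pos": [0.1,-0.1,3],"turn": 0,"jaw": 0.5},{"delta_pos": [0.1,-0.1,3.5],"turn": 0,"jaw": 0.5},{"delta_pos": [0.1,-0.1,3.5],"turn": 0,"jaw": 0.7},{"delta_pos": [0.1,-0.1,3.5],"turn": 0,"jaw": 1},{"delta_pos": [0.1,-0.1,3.5],"turn": 0,"jaw": 1},{"delta_pos": [0.1,-0.1,3.5],"turn": 0,"jaw": 1},{"delta_pos": [0.1,-0.1,3.5],"turn": 0,"jaw": 1}], "force": 45}}

```text
clock: 3.02
tool_pos: [0.4587, 0.2674, 0.0455]
eef_rot: [0.788, 0.616, 0.001, -0.0]
contact_force: [-0.2, 0.2, 3.7]
opening: 0.175
```

Request:
{"op": "send_rows", "data": {"series": [{"delta_pos": [0,0,0],"turn": 0,"jaw": 1},{"delta_pos": [0,0,0],"turn": 0,"jaw": 1},{"delta_pos": [0,0,-1],"turn": 0,"jaw": 1},{"delta_pos": [0,0,-4],"turn": 0,"jaw": 1},{"delta_pos": [0,0,-8],"turn": 0,"jaw": 1},{"delta_pos": [0,0,-12],"turn": 0,"jaw": 1},{"delta_pos": [0,0,-15],"turn": 0,"jaw": 1},{"delta_pos": [0,0,-17],"turn": 0,"jaw": 1}]}}

```text
clock: 3.68
tool_pos: [0.4588, 0.2674, 0.2185]
eef_rot: [0.788, 0.616, 0.002, 0.0]
contact_force: [0.2, -0.1, -1.4]
opening: 0.178
```

Run:
```python
from h import *
print(tool([.50,-.13,.25]))
P=vision.camera_params("wrist"); im=vision.snapshot("wrist"); 
cv2.imwrite("pics/w3.png",im)
```

```text
pos [0.4588 0.2674 0.2185] tool x [0.241 0.971 0.003] z [ 0.003  0.002 -1.   ] t 3.6833
[-37.57568767  13.57097195  -3.22745504]
```

View pics/w3.png

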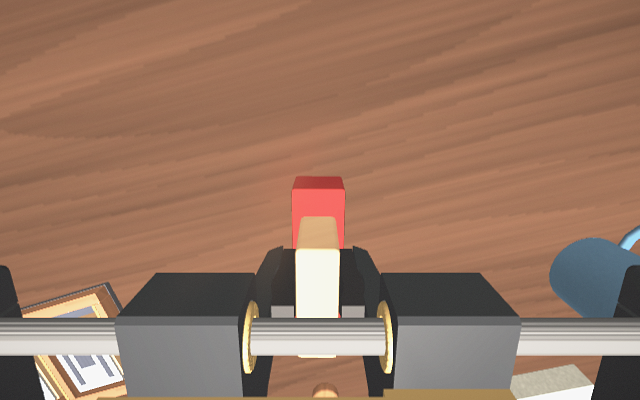

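Run:
```python
from h import *
print(tool([.66,-.24,.22]))
```

```text
pos [0.4601 0.2684 0.2209] tool x [0.241 0.971 0.006] z [ 0.007  0.005 -1.   ] t 3.7333
[-4.45308991e+01  3.16396956e+01 -7.16600514e-03]
```

Request:
{"op": "send_rows", "data": {"series": [{"delta_pos": [-1,0.7,0],"turn": 0,"jaw": 1},{"delta_pos": [-3,2.1,0],"turn": 0,"jaw": 1},{"delta_pos": [-6,4.2,0],"turn": 0,"jaw": 1},{"delta_pos": [-9,6.4,0],"turn": 0,"jaw": 1},{"delta_pos": [-12,8.5,0],"turn": 0,"jaw": 1},{"delta_pos": [-15,10.6,0],"turn": 0,"jaw": 1},{"delta_pos": [-18,12.8,0],"turn": 0,"jaw": 1},{"delta_pos": [-21,15,0],"turn": 0,"jaw": 1}]}}

```text
clock: 4.4
tool_pos: [0.5522, 0.0238, 0.213]
eef_rot: [0.788, 0.616, -0.002, -0.001]
contact_force: [1.1, 1.1, -1.3]
opening: 0.179
```

Request:
{"op": "send_rows", "data": {"series": [{"delta_pos": [-3,2.1,0],"turn": -2,"jaw": 1},{"delta_pos": [-6,4.2,0],"turn": -5,"jaw": 1},{"delta_pos": [-9,6.4,0],"turn": -8,"jaw": 1},{"delta_pos": [-12,8.5,0],"turn": -11,"jaw": 1},{"delta_pos": [-15,10.6,0],"turn": -14,"jaw": 1},{"delta_pos": [-18,12.8,0],"turn": -16,"jaw": 1},{"delta_pos": [-21,15,0],"turn": -17.5,"jaw": 1},{"delta_pos": [-23.3,16.5,0],"turn": -17.5,"jaw": 1}]}}

```text
clock: 5.07
tool_pos: [0.656, -0.2441, 0.212]
eef_rot: [0.685, 0.728, -0.002, -0.001]
contact_force: [0.4, -0.3, -0.2]
opening: 0.18
```

Request:
{"op": "send_rows", "data": {"series": [{"delta_pos": [0,0,0],"turn": 0,"jaw": 1},{"delta_pos": [0,0,0],"turn": 0,"jaw": 1},{"delta_pos": [0,0,0],"turn": 0,"jaw": 1},{"delta_pos": [0,0,0],"turn": 0,"jaw": 1}]}}

```text
clock: 5.4
tool_pos: [0.6567, -0.2366, 0.2138]
eef_rot: [0.684, 0.73, -0.0, -0.001]
contact_force: [-0.1, 0.4, -0.6]
opening: 0.178
```

Run:
```python
from h import *
print(tool([.66,-.24,.22]))
P=vision.camera_params("wrist"); im=vision.snapshot("wrist"); 
np.savez("w4.npz",K=P["intrinsics"],E=P["extrinsics"])
cv2.imwrite("pics/w4.png",im)
```

```text
pos [ 0.6567 -0.2366  0.2138] tool x [-0.065  0.998  0.002] z [-0.002  0.002 -1.   ] t 5.4
[-0.35834846  0.30424725 -0.62288421]
```

View pics/w4.png

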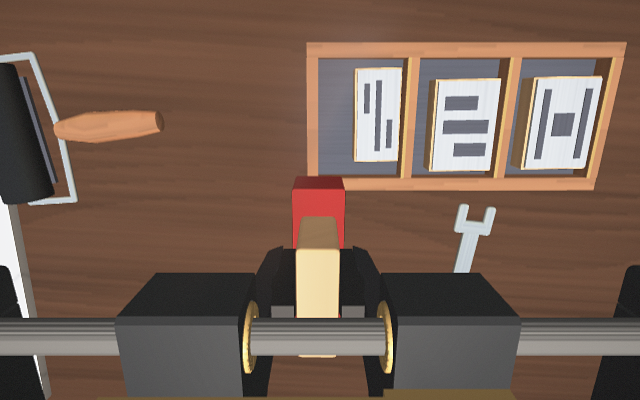

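The wrist view shows the whole tray at (307–626, 42–190). The narrow block sits in the left bay, about (354–402, 68–162), with the gap to its left around column 336. I'll fit the tray and the block.

Run:
```python
from fit import *
z=np.load("w4.npz"); P=dict(intrinsics=z["K"],extrinsics=z["E"])
im=cv2.imread("pics/w4.png")
TR=[(.128,.268,0,.026)]
tr=nets.trace("wrist","tray"); print([(round(d["score"],2),int(d["region"].sum())) for d in tr])
pt=None
m=tr[0]["region"].copy(); 
m=cv2.morphologyEx(m.astype(np.uint8),cv2.MORPH_CLOSE,np.ones((3,3)))
c=max(cv2.findContours(m,cv2.RETR_EXTERNAL,cv2.CHAIN_APPROX_NONE)[0],key=cv2.contourArea)
mm=np.zeros_like(m); cv2.drawContours(mm,[cv2.convexHull(c)],-1,1,-1)
pt,e=fitmask(P,mm,TR,(.593,-.118,np.radians(3.5))); print("tray",np.round(pt[:2],4),np.degrees(pt[2]),e,mm.sum())
bl=nets.trace("wrist","block_a")
vis=im.copy()
for d in bl[:4]:
    b=d["region"]; mu,mv=cv2.minAreaRect(cv2.findNonZero(b.astype(np.uint8)))[0]
    w=ray(P,(mu,mv),.031)[0]
    for wd in (.04,.056,.058):
        pb,e=fitmask(P,b,[(.08,wd,.008,.031)],(w[0],w[1],pt[2])); print(round(d["score"],2),(round(mu),round(mv)),wd,np.round(pb[:2],4),round(np.degrees(pb[2]),2),round(e),b.sum())
        if wd==.04 and mu<420:
            for u in proj(P,box(*pb,.08,.04,.008,.031)): cv2.circle(vis,tuple(int(x) for x in u.round()),1,(0,0,255),-1)
for u in proj(P,box(*pt,.128,.268,0,.026)): cv2.circle(vis,tuple(int(x) for x in u.round()),1,(255,255,0),-1)
# bay 0 edges
ct,st=np.cos(pt[2]),np.sin(pt[2])
T=lambda x,y,zz:[pt[0]+ct*x-st*y,pt[1]+st*x+ct*y,zz]
print("gap bay0 -y wall y=",-.124)
for zz in (.008,.026):
    for x in (-.052,.052):
        for y in (-.124,-.048): 
            u=proj(P,T(x,y,zz))[0]; cv2.circle(vis,tuple(int(x) for x in u.round()),1,(0,255,0),-1)
cv2.imwrite("pics/w4v.png",cv2.resize(vis[20:220,290:640],None,fx=2.2,fy=2.2))
```

```text
[(0.69, 27018)]
tray [ 0.5945 -0.1151] 3.8177470808216554 892.1875 45572
0.94 (376, 114) 0.04 [ 0.5964 -0.1882] 4.69 211 4405
0.94 (376, 114) 0.056 [ 0.5976 -0.1952] 6.6 1856 4405
0.94 (376, 114) 0.058 [ 0.5972 -0.1947] 7.06 2070 4405
0.79 (461, 125) 0.04 [ 0.5996 -0.105 ] 4.38 1375 6362
0.79 (461, 125) 0.056 [ 0.6003 -0.1109] 3.82 308 6362
0.79 (461, 125) 0.058 [ 0.6002 -0.112 ] 4.84 516 6362
0.6 (556, 122) 0.04 [ 0.5922 -0.0204] 4.82 1579 7169
0.6 (556, 122) 0.056 [ 0.5927 -0.0266] 5.09 147 7169
0.6 (556, 122) 0.058 [ 0.5929 -0.0271] 4.12 339 7169
gap bay0 -y wall y= -0.124
```

View pics/w4v.png

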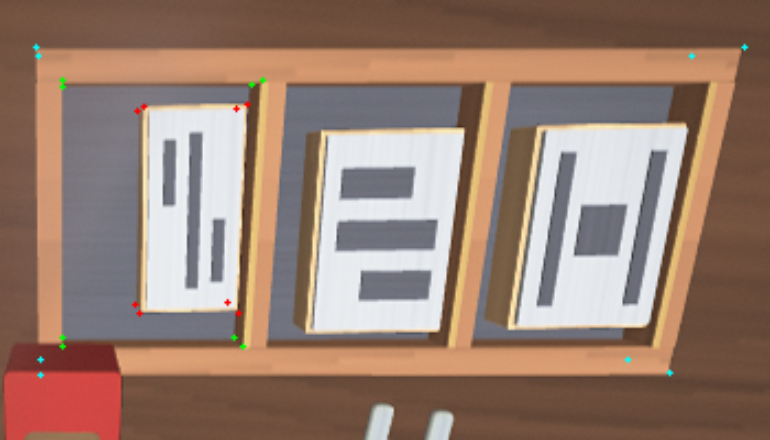

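```bash
cat > tgt.py <<'E'
from fit import *
pt=(.5945,-.1151,np.radians(3.9)); pb=(.5964,-.1882)
c,s=np.cos(pt[2]),np.sin(pt[2]); A=np.array([[c,-s],[s,c]])
bt=A.T@(np.array(pb)-pt[:2])
def w(x,y): return A@np.array([x,y])+pt[:2]
E
python3 - <<'E'
from tgt import *
print("block centre in tray",bt.round(4),"rail clearance",-.048-(bt[1]+.02),"gap",bt[1]-.02+.124)
y=(-.124+bt[1]-.02)/2; g=w(bt[0],y); print("gap centre tray y",y,g.round(4))
T=R.from_quat(r.get_state()["eef_rot"]).as_matrix(); print("spacer yaw",np.degrees(np.arctan2(T[1,0],T[0,0]))-90)
print(tool([g[0],g[1],.215]),tool([*g,.09]))
E
```

```text
block centre in tray [-0.0031 -0.0731] rail clearance 0.005059949835146724 gap 0.030940050164853267
gap centre tray y -0.10852997491757337 [ 0.5988 -0.2236]
spacer yaw 3.7284008815045837
pos [ 0.6574 -0.237   0.2147] tool x [-0.065  0.998  0.001] z [-0.001  0.001 -1.   ] t 5.55
pos [ 0.6574 -0.237   0.2147] tool x [-0.065  0.998  0.001] z [-0.001  0.001 -1.   ] t 5.55
[ 1.7230467  -5.75652505 -0.02582295] [ 1.7151521  -5.75045596 12.47417309]
```

Request:
{"op": "send_rows", "data": {"series": [{"delta_pos": [0.7,-2,0],"turn": 0,"jaw": 1},{"delta_pos": [1.3,-4,0],"turn": 0,"jaw": 1},{"delta_pos": [1.7,-5.7,1.5],"turn": 0,"jaw": 1},{"delta_pos": [1.7,-5.7,4.5],"turn": 0,"jaw": 1},{"delta_pos": [1.7,-5.7,8],"turn": 0,"jaw": 1},{"delta_pos": [1.7,-5.7,11],"turn": 0,"jaw": 1},{"delta_pos": [1.7,-5.7,12.5],"turn": 0,"jaw": 1},{"delta_pos": [1.7,-5.7,12.5],"turn": 0,"jaw": 1}]}}

```text
clock: 6.22
tool_pos: [0.5969, -0.2239, 0.0862]
eef_rot: [0.684, 0.73, -0.002, -0.003]
contact_force: [-0.9, 0.5, -1.0]
opening: 0.176
```

Request:
{"op": "send_rows", "data": {"series": [{"delta_pos": [0,0,0],"turn": 0,"jaw": 1},{"delta_pos": [0,0,0],"turn": 0,"jaw": 1},{"delta_pos": [0,0,0],"turn": 0,"jaw": 1},{"delta_pos": [0,0,0],"turn": 0,"jaw": 1}]}}

```text
clock: 6.55
tool_pos: [0.6007, -0.2254, 0.0914]
eef_rot: [0.685, 0.729, 0.001, 0.001]
contact_force: [-0.3, 0.1, -1.8]
opening: 0.177
```

Run:
```python
from tgt import *
y=-.1085; g=w(bt[0],y)
print(tool([*g,.09]))
P=vision.camera_params("wrist"); im=vision.snapshot("wrist")
np.savez("w5.npz",K=P["intrinsics"],E=P["extrinsics"]); cv2.imwrite("pics/w5.png",im)
st=r.get_state()["tool_pos"]
for pp,q,col in ((pt,(.128,.268,.026,.026),(255,255,0)),((*pb,pt[2]),(.08,.04,.008,.031),(0,0,255)),((st[0],st[1],pt[2]),(.07,.024,st[2]-.0455,st[2]-.0175),(0,255,0)),((*w(0,-.086),pt[2]),(.104,.076,.026,.026),(255,0,255))):
    for u in proj(P,box(*pp,*q)): 
        if 0<u[0]<640: cv2.circle(im,tuple(int(x) for x in u.round()),2,col,-1)
cv2.imwrite("pics/w5v.png",im)
```

```text
pos [ 0.6007 -0.2254  0.0914] tool x [-0.063  0.998 -0.001] z [ 0.003 -0.001 -1.   ] t 6.55
[ 0.19563365 -0.17347489  0.13647596]
```

View pics/w5v.png

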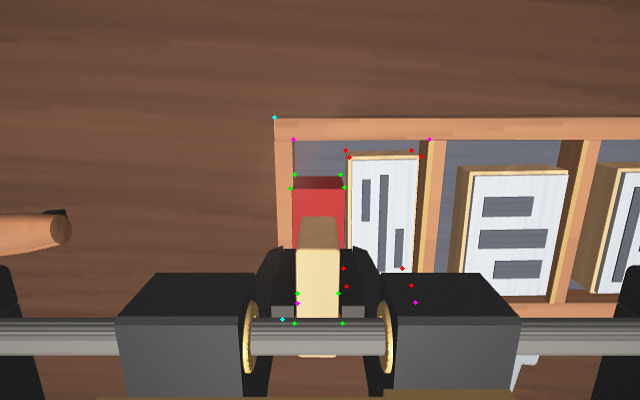

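Model overlays (dots) agree within a few pixels. The spacer needs to go 2 mm to the right (+tool x) to be centred in the gap, and then down.

Request:
{"op": "send_rows", "data": {"series": [{"delta_pos": [0.2,-0.1,0],"turn": 0,"jaw": 1},{"delta_pos": [0.2,-0.1,0],"turn": 0,"jaw": 1},{"delta_pos": [0.2,-0.1,0.5],"turn": 0,"jaw": 1},{"delta_pos": [0.2,-0.1,1],"turn": 0,"jaw": 1},{"delta_pos": [0.2,-0.1,1.5],"turn": 0,"jaw": 1},{"delta_pos": [0.2,-0.1,2],"turn": 0,"jaw": 1},{"delta_pos": [0.2,-0.1,2],"turn": 0,"jaw": 1},{"delta_pos": [0.2,-0.1,2],"turn": 0,"jaw": 1}]}}

```text
clock: 7.27
tool_pos: [0.5981, -0.2231, 0.069]
eef_rot: [0.685, 0.729, -0.0, -0.001]
contact_force: [-0.9, -0.2, -0.9]
opening: 0.175
```

Run:
```python
from tgt import *
print(tool([*w(bt[0],-.1085),.0535]))
P=vision.camera_params("wrist"); im=vision.snapshot("wrist"); cv2.imwrite("pics/w6.png",im)
```

```text
pos [ 0.5981 -0.2231  0.069 ] tool x [-0.063  0.998  0.001] z [-0.001  0.    -1.   ] t 7.2667
[-0.05011361  0.0731516   1.55013341]
```

View pics/w6.png

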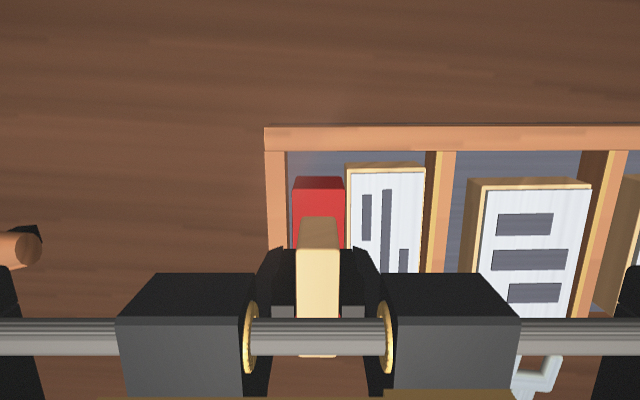

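The foot is between the left wall (~287) and the block (~347) with no contact force. I'll lower it to the floor.

Request:
{"op": "send_rows", "data": {"series": [{"delta_pos": [-0.05,0,0.4],"turn": 0,"jaw": 1},{"delta_pos": [-0.05,0,0.8],"turn": 0,"jaw": 1},{"delta_pos": [-0.05,0,1.2],"turn": 0,"jaw": 1},{"delta_pos": [-0.05,0,1.5],"turn": 0,"jaw": 1},{"delta_pos": [-0.05,0,1.6],"turn": 0,"jaw": 1},{"delta_pos": [-0.05,0,1.6],"turn": 0,"jaw": 1},{"delta_pos": [-0.05,0,1.6],"turn": 0,"jaw": 1},{"delta_pos": [-0.05,0,1.6],"turn": 0,"jaw": 1}]}}

```text
clock: 7.98
tool_pos: [0.5985, -0.2237, 0.0536]
eef_rot: [0.685, 0.729, 0.0, -0.0]
contact_force: [0.3, 0.2, -1.3]
opening: 0.177
```

Run:
```python
from tgt import *
print(tool([*w(bt[0],-.1085),.0535]),r.get_state()["contact_force"])
P=vision.camera_params("wrist"); im=vision.snapshot("wrist"); cv2.imwrite("pics/w7.png",im)
```

```text
pos [ 0.5985 -0.2237  0.0536] tool x [-0.063  0.998  0.   ] z [ 0.  0. -1.] t 7.9833
[0.01694135 0.03368276 0.01165845] [ 0.32593055  0.19460832 -1.26840898]
```

View pics/w7.png

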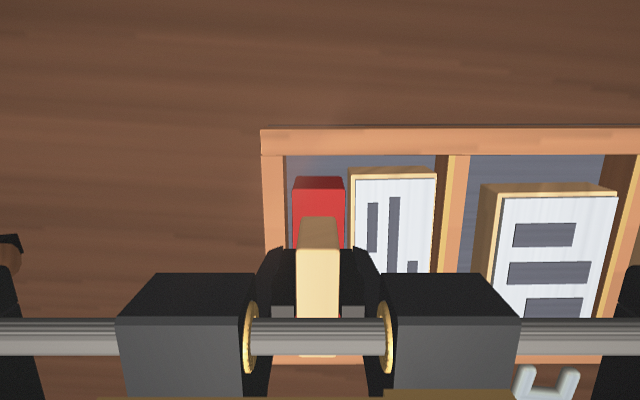

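Request:
{"op": "send_rows", "data": {"series": [{"delta_pos": [0.1,0,0.05],"turn": 0,"jaw": 1},{"delta_pos": [0.2,0,0.05],"turn": 0,"jaw": 1},{"delta_pos": [0.3,0,0.05],"turn": 0,"jaw": 1},{"delta_pos": [0.4,0,0.05],"turn": 0,"jaw": 1},{"delta_pos": [0.5,0,0.05],"turn": 0,"jaw": 1},{"delta_pos": [0.6,0,0.05],"turn": 0,"jaw": 1},{"delta_pos": [0.7,0,0.05],"turn": 0,"jaw": 1},{"delta_pos": [0.7,0,0.05],"turn": 0,"jaw": 1}]}}

```text
clock: 8.7
tool_pos: [0.5983, -0.2175, 0.0535]
eef_rot: [0.685, 0.729, -0.0, 0.001]
contact_force: [0.3, -4.1, 4.0]
opening: 0.175
```

Request:
{"op": "send_rows", "data": {"series": [{"delta_pos": [0.1,0,0],"turn": 0,"jaw": 1},{"delta_pos": [0.2,0,0],"turn": 0,"jaw": 1},{"delta_pos": [0.2,0,0],"turn": 0,"jaw": 1},{"delta_pos": [0.2,0,0],"turn": 0,"jaw": 1}]}}

```text
clock: 9.03
tool_pos: [0.5983, -0.216, 0.0535]
eef_rot: [0.685, 0.729, -0.0, 0.001]
contact_force: [1.0, -4.9, 3.4]
opening: 0.179
```

Run:
```python
from tgt import *
print(tool([*w(bt[0],-.1),.0535]),r.get_state()["contact_force"])
P=vision.camera_params("wrist"); im=vision.snapshot("wrist"); cv2.imwrite("pics/w8.png",im)
```

```text
pos [ 0.5983 -0.216   0.0535] tool x [-0.062  0.998 -0.002] z [ 0.001 -0.002 -1.   ] t 9.0333
[ 0.0896032  -0.00497295  0.00060585] [ 0.98469121 -4.91159464  3.36777204]
```

View pics/w8.png

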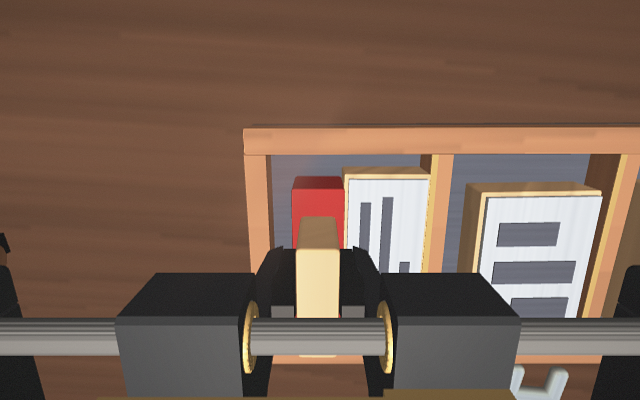

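The spacer is now in contact and sliding the block, with about 5 N of resistance. I'll keep pushing.

Request:
{"op": "send_rows", "data": {"series": [{"delta_pos": [0.1,0,0],"turn": 0,"jaw": 1},{"delta_pos": [0.2,0,0],"turn": 0,"jaw": 1},{"delta_pos": [0.3,0,0],"turn": 0,"jaw": 1},{"delta_pos": [0.3,0,0],"turn": 0,"jaw": 1},{"delta_pos": [0.3,0,0],"turn": 0,"jaw": 1},{"delta_pos": [0.3,0,0],"turn": 0,"jaw": 1}]}}

```text
clock: 9.58
tool_pos: [0.5985, -0.2156, 0.0536]
eef_rot: [0.685, 0.728, -0.001, 0.003]
contact_force: [2.1, -9.6, 2.9]
opening: 0.173
```

Run:
```python
from tgt import *
print(tool([*w(bt[0],-.1),.0535]),r.get_state()["contact_force"])
P=vision.camera_params("wrist"); im=vision.snapshot("wrist"); cv2.imwrite("pics/w9.png",cv2.resize(im[120:320,220:500],None,fx=2.8,fy=2.8))
```

```text
pos [ 0.5985 -0.2156  0.0536] tool x [-0.061  0.998 -0.005] z [ 0.002 -0.005 -1.   ] t 9.5833
[ 0.05571644 -0.02801303  0.00471136] [ 2.09068734 -9.63429382  2.85575454]
```

View pics/w9.png

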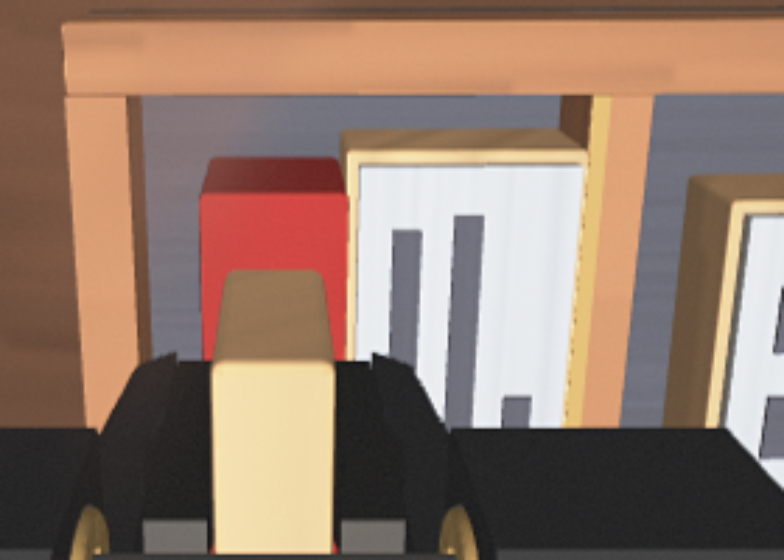

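Request:
{"op": "send_rows", "data": {"series": [{"delta_pos": [0.1,0,0],"turn": 0,"jaw": 1},{"delta_pos": [0.2,0,0],"turn": 0,"jaw": 1},{"delta_pos": [0.3,0,0],"turn": 0,"jaw": 1},{"delta_pos": [0.3,0,0],"turn": 0,"jaw": 1},{"delta_pos": [0.3,0,0],"turn": 0,"jaw": 1},{"delta_pos": [0.3,0,0],"turn": 0,"jaw": 1},{"delta_pos": [0.3,0,0],"turn": 0,"jaw": 1},{"delta_pos": [0.3,0,0],"turn": 0,"jaw": 1}]}}

```text
clock: 10.3
tool_pos: [0.5985, -0.2154, 0.0536]
eef_rot: [0.686, 0.728, -0.002, 0.004]
contact_force: [2.7, -14.7, 1.4]
opening: 0.178
```

Run:
```python
from tgt import *
print(tool([*w(bt[0],-.1),.0535]),r.get_state()["contact_force"])
P=vision.camera_params("wrist"); im=vision.snapshot("wrist"); cv2.imwrite("pics/w10.png",cv2.resize(im[120:320,220:500],None,fx=2.8,fy=2.8))
T=vision.camera_params("top"); t=vision.snapshot("top"); cv2.imwrite("pics/t10.png",cv2.resize(t[140:240,280:440],None,fx=5,fy=5,interpolation=cv2.INTER_CUBIC))
# block top-left... measure block edge vs rail edge in wrist
s=r.get_state(); print(s["contact_force"],np.abs(s["qd"]).max(),s["opening"],s["clock"])
```

```text
pos [ 0.5985 -0.2154  0.0536] tool x [-0.06   0.998 -0.009] z [ 0.003 -0.009 -1.   ] t 10.3
[ 0.03393135 -0.02719167  0.01169579] [  2.73262379 -14.71943195   1.44715058]
[  2.50626063 -13.69474014   1.33371251] 0.001237977350742468 0.1745637971621491 10.4
```

View pics/w10.png

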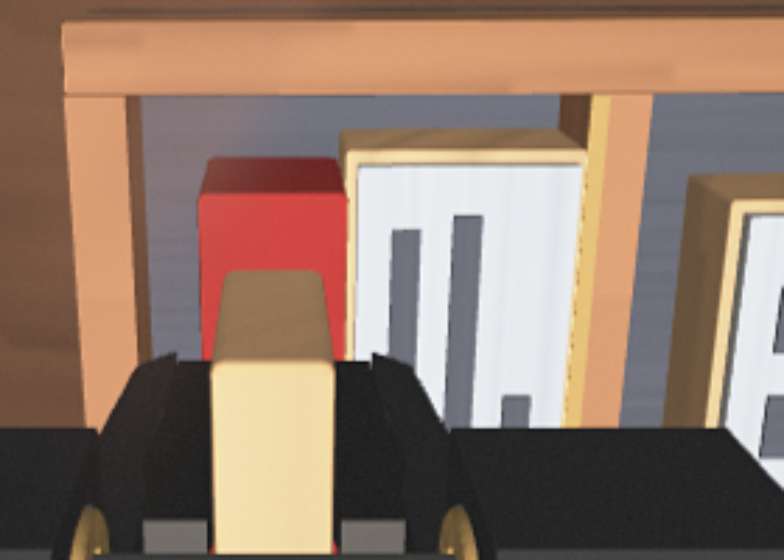

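View pics/t10.png

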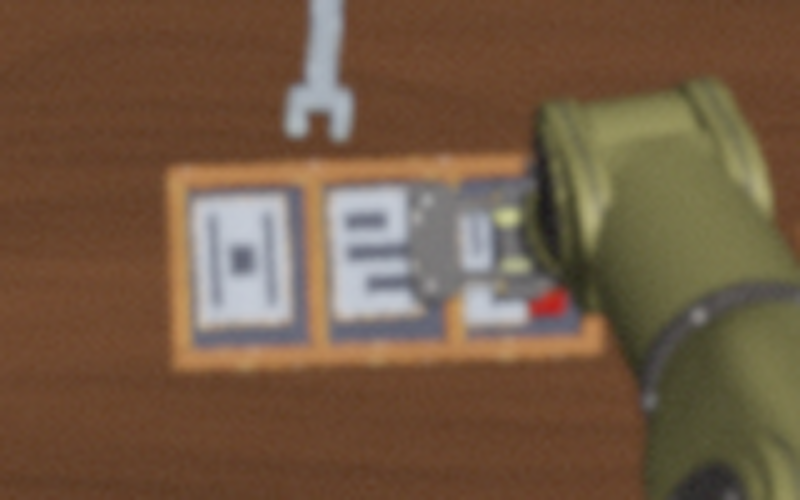

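Run:
```python
from tgt import *
P=vision.camera_params("wrist")
f=lambda p:(220+p[0]/2.8,120+p[1]/2.8)
def ang(a,b,z):
    A_=ray(P,f(a),z)[0];B=ray(P,f(b),z)[0];d=B-A_;return (A.T@(A_[:2]-pt[:2])).round(4),(A.T@(B[:2]-pt[:2])).round(4),np.degrees(np.arctan2(d[1],d[0])).round(2)
print("wall inner edge",ang((65,95),(780,95),.026))
print("block far edge",ang((345,152),(588,152),.031))
print("block rail-side edge",ang((588,152),(561,428),.031))
print("rail top edge",ang((609,95),(581,428),.026), ang((592,95),(566,428),.008))
print("bay left wall edge",ang((126,95),(139,350),.026))
print([R.from_quat(r.get_state()["eef_rot"]).as_matrix()[:,0]])
```

```text
wall inner edge (array([-0.0516, -0.1342]), array([-0.0509, -0.0175]), np.float64(93.54))
block far edge (array([-0.0429, -0.0885]), array([-0.0427, -0.0495]), np.float64(93.57))
block rail-side edge (array([-0.0427, -0.0495]), array([ 0.0067, -0.0501]), np.float64(3.22))
rail top edge (array([-0.051 , -0.0453]), array([ 0.0093, -0.0449]), np.float64(4.25)) (array([-0.0481, -0.0425]), array([ 0.019, -0.042]), np.float64(4.31))
bay left wall edge (array([-0.0515, -0.1242]), array([-0.0062, -0.1241]), np.float64(3.94))
[array([-0.05989467,  0.99816705, -0.00866971])]
```

Stall position and rising force indicate the block is seated. One edge reading leaves 1–2 mm in doubt, so I'll check it against a model overlay.

Run:
```python
from tgt import *
P=vision.camera_params("wrist"); im=vision.snapshot("wrist")
k=5; o=np.array([400,130]); big=cv2.resize(im[130:250,310:470],None,fx=k,fy=k,interpolation=cv2.INTER_CUBIC); o=np.array([310,130])
def line(a,b,col):
    uv=(proj(P,[a,b])-o+.5)*k-.5; q=uv.round().astype(int); cv2.line(big,tuple(map(int,q[0])),tuple(map(int,q[1])),col,1)
raw=big.copy()
L=lambda y,z,col:line([*w(-.052,y),z],[*w(.0,y),z],col)
L(-.048,.026,(0,255,0)); L(-.048,.008,(255,0,255)); L(-.048,.031,(0,0,255)); L(-.088,.031,(0,0,255))
line([*w(-.043,-.088),.031],[*w(-.043,-.048),.031],(0,0,255)); line([*w(-.052,-.124),.026],[*w(-.052,-.048),.026],(0,255,0))
cv2.imwrite("pics/z1.png",raw); cv2.imwrite("pics/z2.png",big)
```

```text
(no output)
```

View pics/z1.png

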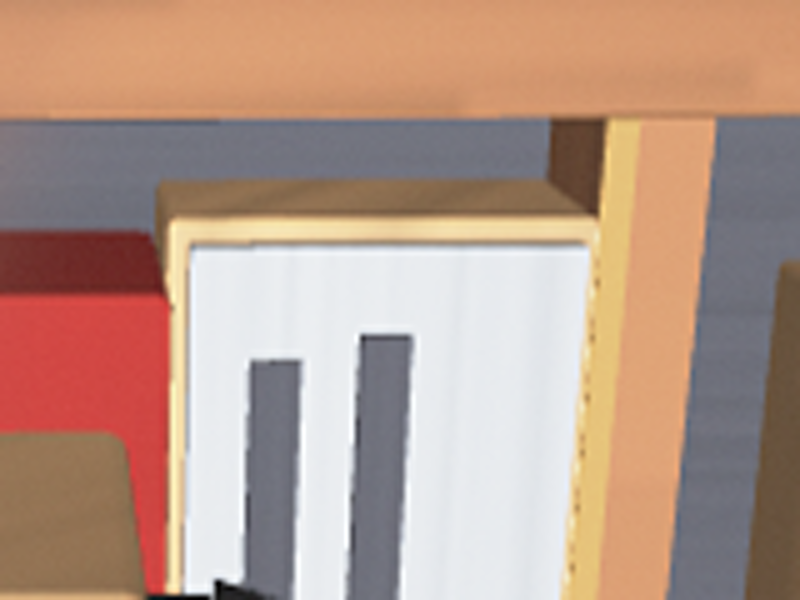

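View pics/z2.png

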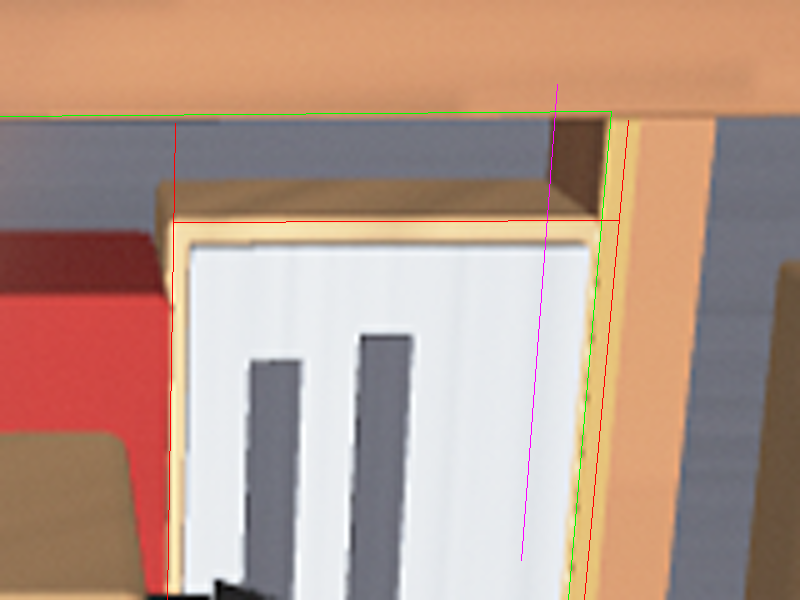

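Run:
```python
from tgt import *
P=vision.camera_params("wrist")
f=lambda p:((p[0]+.5)/5-.5+310,(p[1]+.5)/5-.5+130)
for n,p,z in (("bot L",(156,181),.008),("bot R",(549,181),.008),("top L",(171,216),.031),("top R",(599,216),.031),("rail top",(608,120),.026),("rail bot",(550,120),.008),("rail bot at corner",(549,181),.008),("wall right edge",(716,120),.026),("top R low",(572,560),.031)):
    print(n,(A.T@(ray(P,f(p),z)[0][:2]-pt[:2])).round(4))
```

```text
bot L [-0.0423 -0.0883]
bot R [-0.042  -0.0481]
top L [-0.0436 -0.0883]
top R [-0.0434 -0.0498]
rail top [-0.0512 -0.0482]
rail bot [-0.0483 -0.0485]
rail bot at corner [-0.042  -0.0481]
wall right edge [-0.0511 -0.0383]
top R low [-0.0099 -0.0496]
```

The block's bottom edges measure −88.3 to −48.1 mm in the tray frame, and the rail foot is at −48.2 to −48.5 mm. The block is therefore seated and parallel, with a steady push of about 14 N. I'll hand it in.

Run:
```python
from h import *
s=r.get_state(); print(s["contact_force"],np.abs(s["qd"]).max(),s["opening"],s["tool_pos"],s["clock"]); print(order.finish_job())
```

```text
[  3.92462554 -13.45016      1.17065978] 0.0025987537862118726 0.1811086966398452 [ 0.5985225  -0.21537865  0.05364078] 10.45
the job is handed in; nothing more can be done
None
```

I put the red spacer into the gap in bay 0, beside the narrow block, and pushed the block against its brass rail. I handed the job in at 10.45 s, still gripping and pushing; the system reports no verdict.

**Last checks**
- **Push and grip:** the sideways force on the tool was about 13–14 N with the arm still. The jaws held the grip at about 16 mm, set to 45 N.
- **Spacer height:** the tool stood at 53.6 mm, which puts the spacer on the 8 mm tray floor (limit 13 mm). Tool tilt was about 0.01 rad.
- **Seating:** the block stopped moving while the force rose from 5 to 14 N. Its bottom edge on the rail side measured −48.1 mm in the tray frame, and the rail foot −48.2 to −48.5 mm, so the two agree within measurement error.
- **Other objects:** I did not re-measure the other blocks and bystanders. The last pictures show no visible shift in what was in view, and there was no contact force until the push.

**One disagreement:** the block's top edge on the rail side read about 1.5–2 mm short of the rail. I took this to be the brass strip hiding that edge, because the bottom edge and the stall both point to full contact. I could not confirm it independently.

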